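# Push the temperature logger through the gate into its read-out dock

## Task

Push the temperature logger with the fingers along the desk, through the narrow gap between the two metal posts of its read-out dock, until its screen end is fully home against the stop at the back of the dock, straight and flat on the desk. Only push it: never lift it, tip it up or carry it. Leave the small bottles and the medicine carton beside the dock where they stand, and finish clear of everything.

Things in the scene. Friction and masses are not known exactly. Their poses are not given: they have to be found in the camera images.
- logger: Loose black temperature logger with screen and keys, lying flat: a block 118 mm long (x), 66 wide (y), 14 thick at the edges (16 over the keys), about 0.09 kg. Origin: centre of its underside, at desk height; z up. Starts in front of the gap, screen end (+x) towards it, off to a side and turned up to 0.35 rad from the dock's x axis. It slides when pushed and stops when the push stops.
- dock: Grey read-out dock fixed to the desk. Origin: on the desk midway between its two metal posts (22 mm diameter, 30 high, at y = +47 and -47 mm: 72 mm clear, 3 mm to spare each side of the logger); +x is the way in, y across the gap, z up. Behind the posts two rails 18 mm high, 84 mm clear between them, run to the housing. No floor plate: the logger slides on the desk.
- dock_stop (a point): Centre of the face of the dock's stop, a rubber strip 60 mm wide, 3 to 13 mm above the desk, at x = 95 mm in the dock's frame, on a grey housing 38 mm high and 124 mm wide that reaches to x = 147 mm. Same axes as the dock. With the logger home its +x end touches the stop, its origin is at x = 36 mm, y = 0 of the dock, and its rear end is at x = -23 mm, in front of the posts.
- vial: Bystander: loose small brown medicine vial with a white cap, 34 mm diameter, 64 mm high, upright beside the dock; origin at the centre of its underside.
- dropper: Bystander: loose white dropper bottle, 38 mm diameter, 106 mm high, upright beside the dock; origin at the centre of its underside.
- carton: Bystander: loose card medicine carton, 36 x 68 x 64 mm high, standing to one side of the logger's way in; origin at the centre of its underside.

How it is judged:
By the outcome, as a careful person would: the job done as asked, in the order asked, and still so for the second after the job is handed in, with the robot touching nothing.
It also fails if it takes over 64 s, if anything falls off the work surface, if the arm or the gripper's body presses on something with over 40 N, if the wrist force passes 120 N, or if a joint passes its speed limit or range.

## Robot

A 6-joint arm with a two-finger parallel gripper is mounted at the origin on a cart in front of the work surface, level with it; the furniture and walls round the work are solid. World frame = base frame: x ahead of the robot, y to its left, z up, the work surface at z = 0. Lengths are in m, angles in degrees, forces in N, time in s.
With the tool pointing down it reaches from about 0.375 to 0.9 m from the base axis. Payload 3.1 kg.
Tool frame: the origin (TCP) lies at the very end of the fingers, on their centre line; the grasp point (between the pads) lies hold_point_z behind it (hold_point_z is the distance from the TCP to the grasp point, in m); z points along the fingers, y is the direction in which the jaws open and shut (so a half turn about z gives the same grasp; the last joint's range is limited). The gripper opens to 87 mm and grips with 3 to 60 N. Pads are 19 mm wide; open, the fingers measure 117 mm over their backs; the gripper's body (75 mm by 190 mm) begins 51 mm behind the grasp point.
Start: joints at [55.606, 30.224, 82.088, -0, 67.689, -10.227], TCP at [0.256, 0.57, 0.223] pointing down, gripper open.
Joint ranges: [-176.69, 176.69], [-43.24, 126.21], [12.49, 139.97], [-82, 262], [0, 151.66], [-163.58, 163.58]. Speed limits (degrees/s): [159.86, 159.86, 180, 180, 180, 180].

## Interface

Orientations are given as [roll, pitch, yaw] about the fixed x, y, z axes, in that order (R = Rz(yaw) Ry(pitch) Rx(roll)).
In Python, from station import sense, read_camera, close_job, hold_point_z gives the robot as it stands.
- The arm moves only by the tool arm_command, never from a script. Its argument "steps" is a list of rows, each a list of 4 numbers: the shift along the tool's x, y, z in m, then the turn about the tool's z in rad. In form: [[x, y, z, twist], ...]. A call has 1 to 20 rows; each row is the pose to reach, as a shift and turn from the pose measured when the call began, along the tool's axes at that moment; what a row does not reach only later rows make up. A row lasts 1/12 s, in which the tool goes at most 41.7 mm and 7.16 degrees, less where a joint would pass 70% of its speed; a pose out of reach is approached as far as the arm can. A call with a gripper value outside its range is refused whole. "claw" is the opening, from 0 (shut) to 1 (fully open), set as the call begins (left out, the last holds). The fingers move at their own pace and stop on an object; the grip force is fixed at half the most. Time passes only in rows, so rows that repeat a pose let the fingers close. It gives the time, the measured TCP pose, the force and the opening at its end, in the units of the state.
- sense(): the state, without advancing time (a new reading comes with each control period).
- read_camera(name): name is "scene" or "top" or "wrist"; returns a dict with "frame" (400x640x3 uint8, blue, green, red), "K" (3x3 intrinsics, pixels), "rvec" (rotation vector, rad) and "tvec" (3), from world to camera coordinates, as OpenCV has them; the wrist camera has in their place "tool_from_camera" (4x4, takes a point from camera to tool coordinates, whose origin is the TCP and whose axes are the flange's). Camera axes: x right, y down, z forward; pixel columns grow to the right and rows downward; lengths in m; the calibration is good to about 2 mm. The wrist camera is an equidistant fisheye: a pixel r from the principal point sees the ray r / f radians off the axis. A picture is of the moment at which its call begins: read the wrist's pose just before it. There is no depth.
- close_job(): hands the job in, once; it reports no verdict.
The state is a dict: "time_s": time; "joint_pos": joint angles; "dq": joint speeds; "tau": joint torques, N m; "tool_pos": TCP position; "tool_rot": TCP orientation; "force": force on the tool from outside, world axes, zero at the start; "wrist_torque": the same for the moment, N m; "finger_gap": opening from 0.0 (shut) to 1.0 (fully open).
Only numpy, scipy, OpenCV 4.12 (cv2) and the standard library are available. Lean on these libraries where they do the work, as an engineer would, in place of code of your own. Each camera call takes 0.05 s, during which the arm holds its last target.

## Working session

There is one attempt and no reset: what is moved stays moved. The work goes in short steps, Python scripts to look and compute and a tool call to move; the robot and the scene stay as the last step left them, time stands still between calls to the robot, and variables do not carry over. Pictures are saved under pics/ and viewed, and the job is handed in when it is done.

Besides the shell and the picture viewer there is one more tool, called after ">>>" by a JSON object that holds its "op" and its "data". arm_command: Moves the arm, as the interface text tells. Its arguments: {"type":"object","properties":{"steps":{"type":"array","items":{"type":"array","items":{"type":"number"}}},"claw":{"type":"number"}},"required":["steps"]}

```bash
mkdir -p pics; ls
python3 - <<'E'
from station import *
import cv2
print(sense(), hold_point_z)
for n in ("scene","top","wrist"):
    c=read_camera(n); cv2.imwrite(f"pics/a_{n}.png",c["frame"]); print(n,{k:v for k,v in c.items() if k!="frame"})
E
```

```text
pics
{'time_s': 0.0, 'joint_pos': array([ 5.56047551e+01,  3.02799975e+01,  8.21553438e+01, -1.29532702e-04,
        6.76862073e+01, -1.02261213e+01]), 'dq': array([-0.03521213, -0.02116763,  0.00855648, -0.07729821, -0.00904498,
        0.08826724]), 'tau': array([ 9.05679644e-05, -4.40043283e+01, -1.76596534e+01,  6.32844167e-02,
        5.84064180e-02, -1.71721636e-04]), 'tool_pos': array([0.25544993, 0.56963598, 0.22156633]), 'tool_rot': array([-1.79880361e+02, -2.14610946e-02,  1.55830903e+02]), 'force': array([-0.66595082, -0.608575  ,  0.19956215]), 'wrist_torque': array([-0.01806357, -0.00479331, -0.02526384]), 'finger_gap': 1.0017782822859576} 0.0187
scene {'K': array([[465.369213  ,   0.        , 317.90941481],
       [  0.        , 465.369213  , 194.97295898],
       [  0.        ,   0.        ,   1.        ]]), 'rvec': array([ 1.90672166, -0.80641798,  0.53493324]), 'tvec': array([-0.36502671,  0.26977476,  0.45557837])}
top {'K': array([[441.65527094,   0.        , 327.44146124],
       [  0.        , 441.65527094, 201.52469896],
       [  0.        ,   0.        ,   1.        ]]), 'rvec': array([ 2.17843683, -2.18193201,  0.07515689]), 'tvec': array([0.06464743, 0.61514869, 0.83229392])}
wrist {'K': array([[309.70691629,   0.        , 321.07292074],
       [  0.        , 309.70691629, 197.67425393],
       [  0.        ,   0.        ,   1.        ]]), 'tool_from_camera': array([[-4.24473383e-04, -9.64201268e-01, -2.65171142e-01,
         7.21981013e-02],
       [ 9.99999893e-01, -4.58607292e-04,  6.68111757e-05,
        -1.02525485e-03],
       [-1.86028840e-04, -2.65171085e-01,  9.64201359e-01,
        -1.61734065e-01],
       [ 0.00000000e+00,  0.00000000e+00,  0.00000000e+00,
         1.00000000e+00]])}
```

View pics/a_scene.png

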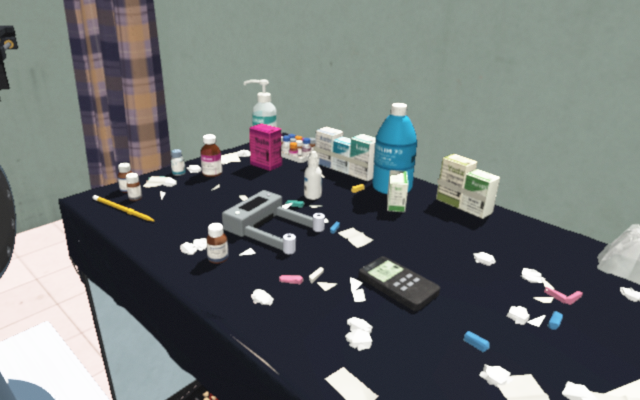

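View pics/a_top.png

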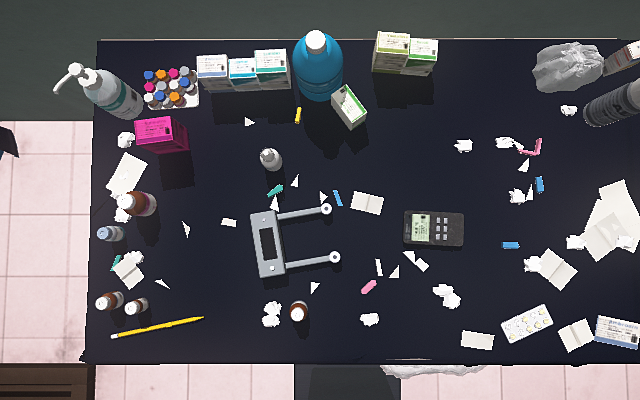

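View pics/a_wrist.png

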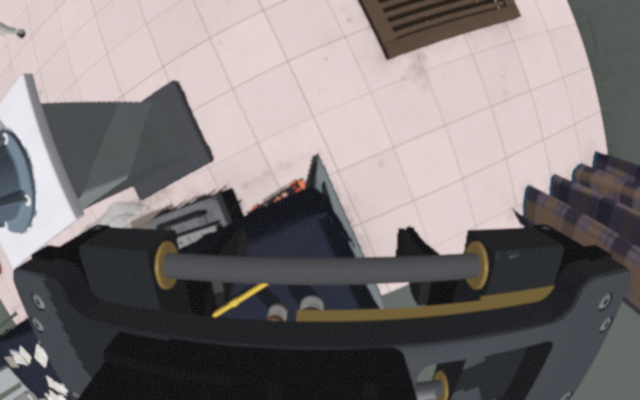

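```bash
cat > h.py <<'E'
from station import *
import cv2, numpy as np
def px2w(c,uv,z):
    R,_=cv2.Rodrigues(c["rvec"]);t=c["tvec"]
    r=np.linalg.inv(c["K"])@np.c_[np.atleast_2d(uv),np.ones(len(np.atleast_2d(uv)))].T
    d=(R.T@r).T; o=-R.T@t
    return o+d*((z-o[2])/d[:,2])[:,None]
def w2px(c,P):
    return cv2.projectPoints(np.float64(P),c["rvec"],c["tvec"],c["K"],None)[0][:,0]
E
python3 - <<'E'
from h import *
c=cv2.imread("pics/a_top.png")
cv2.imwrite("pics/b1.png",cv2.resize(c[190:290,240:350],None,fx=6,fy=6,interpolation=2))
cv2.imwrite("pics/b2.png",cv2.resize(c[195:260,390:480],None,fx=8,fy=8,interpolation=2))
c=cv2.imread("pics/a_scene.png")
cv2.imwrite("pics/b3.png",cv2.resize(c[170:320,200:450],None,fx=3,fy=3,interpolation=2))
E
```

```text
(no output)
```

View pics/b1.png

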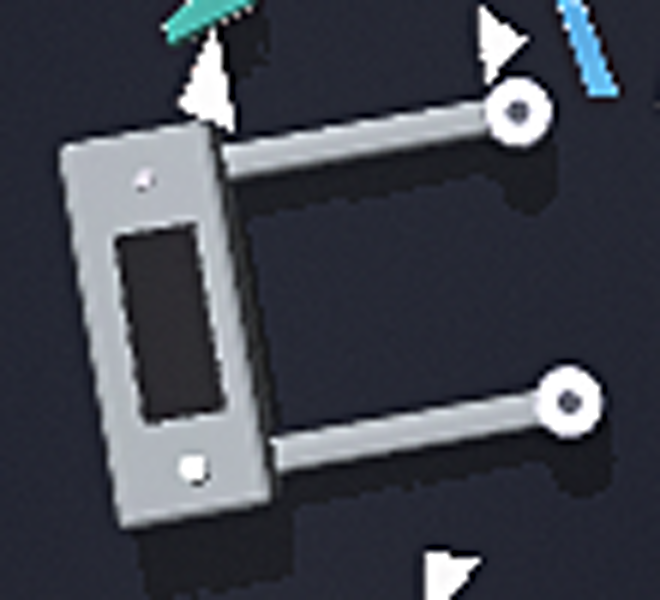

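View pics/b2.png

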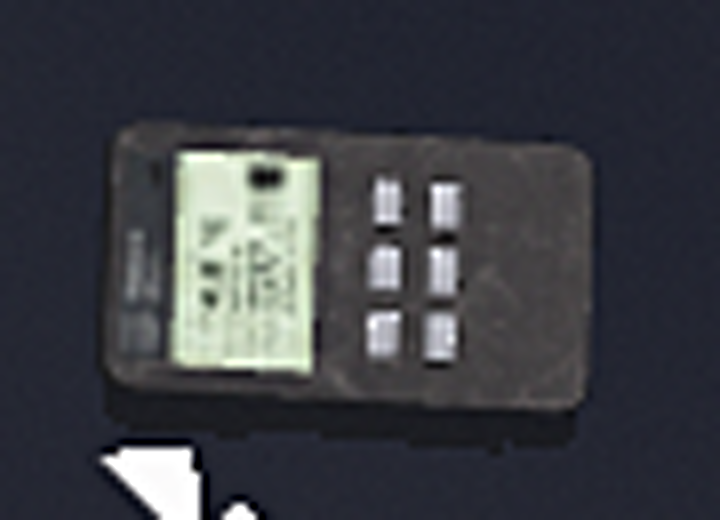

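View pics/b3.png

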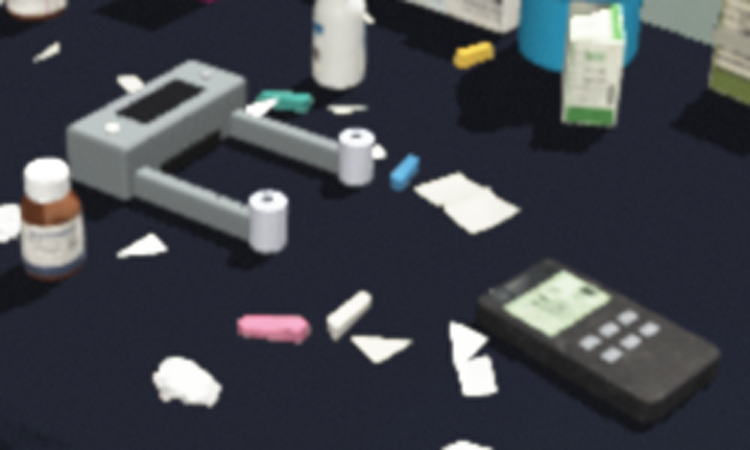

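Run:
```python
from h import *
c=read_camera("top")
def u(p,f,o): return (np.array(p)+.5)/f-.5+np.array(o)
posts=px2w(c,u([[519,112],[570,401]],6,[240,190]),.030); print("posts",posts, np.linalg.norm(posts[0]-posts[1]))
org=posts.mean(0); yv=posts[1]-posts[0]
# housing corners top z=.038
h=px2w(c,u([[62,148],[208,123],[271,497],[124,527]],6,[240,190]),.038); print("housing",h)
print("front mid",(h[1]+h[2])/2,"back",(h[0]+h[3])/2)
# dir of +x: 
d=(h[1]+h[2])/2-(h[0]+h[3])/2; print("ang back->front",np.degrees(np.arctan2(-d[1],-d[0])),"yv ang",np.degrees(np.arctan2(yv[1],yv[0])), "to stop", (h[1]+h[2])/2-org)
l=px2w(c,u([[110,124],[594,145],[588,410],[105,384]],8,[390,195]),.013); print("log",l, l.mean(0))
print([np.linalg.norm(l[i]-l[(i+1)%4]) for i in range(4)])
for a,b in((1,0),(2,3)): 
  d=l[a]-l[b]; print(np.degrees(np.arctan2(-d[1],-d[0])))
for n,p,z in(("vial",[299,312],.064),("dropper",[268,155],.106),("carton",[350,97],.064)): print(n,px2w(c,[p],z))
print(c['time_s'] if 'time_s' in c else sense()['time_s'])
```

```text
posts [[0.60180423 0.06624545 0.03      ]
 [0.50991102 0.05016518 0.03      ]] 0.09328953254459028
housing [[0.59014711 0.21104563 0.038     ]
 [0.59800282 0.16479329 0.038     ]
 [0.48047857 0.1441132  0.038     ]
 [0.47119684 0.19017936 0.038     ]]
front mid [0.53924069 0.15445324 0.038     ] back [0.53067198 0.2006125  0.038     ]
ang back->front 100.51632737640877 yv ang -170.07438055344932 to stop [-0.01661693  0.09624793  0.008     ]
log [[ 0.5990092  -0.0846362   0.013     ]
 [ 0.59367264 -0.20260537  0.013     ]
 [ 0.52928072 -0.19957485  0.013     ]
 [ 0.53571457 -0.08252053  0.013     ]] [ 0.56441928 -0.14233424  0.013     ]
[np.float64(0.11808981037760037), np.float64(0.06446318898738113), np.float64(0.11723100452617798), np.float64(0.06332997935387079)]
87.40988152000372
86.8539251841884
vial [[0.41159651 0.11520946 0.064     ]]
dropper [[0.69156813 0.16795465 0.106     ]]
carton [[0.80892727 0.02078516 0.064     ]]
0.2
```

```bash
cat >> h.py <<'E'
from scipy.spatial.transform import Rotation as Ro
def goal(x,y,z,yaw):
    s=sense(); R=Ro.from_euler('xyz',s["tool_rot"],degrees=True)
    d=R.inv().apply(np.array([x,y,z])-s["tool_pos"])
    w=-((yaw-s["tool_rot"][2]+180)%360-180)
    print("t",s["time_s"],"pos",s["tool_pos"].round(4),s["tool_rot"].round(2),"F",s["force"].round(2),"gap",round(s["finger_gap"],3))
    print("shift",d.round(4),"twist",round(np.radians(w),4))
E
python3 -c "
from h import *
goal(0.5,-0.1395,0.15,177.1)"
```

```text
t 0.2 pos [0.2556 0.5699 0.2219] [-1.7993e+02 -1.0000e-02  1.5583e+02] F [ 0.12  0.11 -0.38] gap 0.999
shift [-0.5134 -0.547   0.0725] twist -0.3712
```

>>> {"op": "arm_command", "data": {"steps": [[-0.025, -0.027, 0, -0.02], [-0.05, -0.054, 0, -0.04], [-0.077, -0.082, 0, -0.06], [-0.103, -0.109, 0, -0.08], [-0.128, -0.137, 0, -0.1], [-0.154, -0.164, 0, -0.12], [-0.18, -0.191, 0, -0.14], [-0.205, -0.219, 0, -0.16], [-0.231, -0.246, 0, -0.18], [-0.257, -0.274, 0, -0.2], [-0.282, -0.301, 0, -0.22], [-0.308, -0.328, 0, -0.24], [-0.334, -0.356, 0, -0.26], [-0.359, -0.383, 0, -0.28], [-0.385, -0.41, 0, -0.3], [-0.411, -0.438, 0, -0.32], [-0.436, -0.465, 0.01, -0.34], [-0.462, -0.492, 0.03, -0.36], [-0.488, -0.52, 0.05, -0.371], [-0.513, -0.547, 0.07, -0.371]], "claw": 0.75}}

```text
time_s: 1.87
tool_pos: [0.4995, -0.1393, 0.1532]
tool_rot: [-179.9, 0.0, 177.1]
force: [0.5, 0.8, 0.3]
finger_gap: 0.753
```

```bash
python3 -c "
from h import *
goal(0.502,-0.1395,0.03,177.1)"
```

```text
t 1.8667 pos [ 0.4995 -0.1393  0.1532] [-1.7991e+02  2.0000e-02  1.7708e+02] F [0.5  0.84 0.29] gap 0.753
shift [-2.500e-03  1.000e-04  1.232e-01] twist -0.0003
```

>>> {"op": "arm_command", "data": {"steps": [[-0.002, 0, 0.03, 0], [-0.002, 0, 0.06, 0], [-0.002, 0, 0.09, 0], [-0.002, 0, 0.115, 0], [-0.002, 0, 0.13, 0], [-0.002, 0, 0.13, 0]]}}

```text
time_s: 2.37
tool_pos: [0.4994, -0.1387, 0.0201]
tool_rot: [179.9, -0.3, 177.1]
force: [-0.3, 0.4, 0.4]
finger_gap: 0.752
```

Run:
```python
from h import *
goal(0.522,-0.1405,0.005,177.1)
for n in("scene","top","wrist"):
    c=read_camera(n); f=c["frame"]
    if n=="scene": f=cv2.resize(f[170:370,250:500],None,fx=3,fy=3)
    cv2.imwrite(f"pics/c_{n}.png",f)
```

```text
t 2.3667 pos [ 0.4994 -0.1387  0.0201] [179.93  -0.32 177.06] F [-0.27  0.36  0.42] gap 0.752
shift [-0.0227 -0.0006  0.0149] twist -0.0007
```

View pics/c_scene.png

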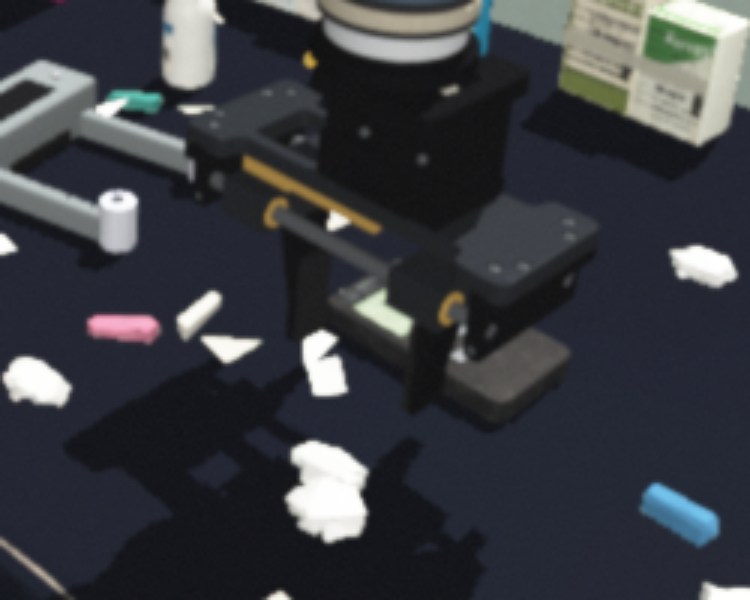

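View pics/c_wrist.png

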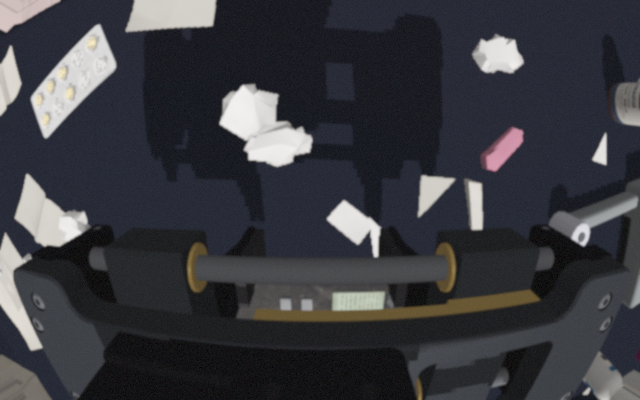

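>>> {"op": "arm_command", "data": {"steps": [[-0.002, 0, 0.008, 0], [-0.003, 0, 0.014, 0], [-0.005, 0, 0.014, 0], [-0.01, 0, 0.014, 0], [-0.015, 0, 0.014, 0], [-0.019, 0, 0.014, 0], [-0.021, 0, 0.014, 0], [-0.021, 0, 0.014, 0]]}}

```text
time_s: 3.18
tool_pos: [0.5239, -0.1411, 0.01]
tool_rot: [-179.9, 0.1, 177.1]
force: [0.2, -0.3, -0.1]
finger_gap: 0.751
```

Run:
```python
from h import *
for k in np.linspace(0,1,9):
    C=np.array([0.5645,-0.1425])+k*np.array([.0262,.0015]); a=np.radians(177.1+12.9*k)
    p=C+.0425*np.array([np.cos(a),np.sin(a)])
    goal(p[0],p[1],.006,np.degrees(a))
```

```text
t 3.1833 pos [ 0.5239 -0.1411  0.01  ] [-1.7986e+02  1.3000e-01  1.7711e+02] F [ 0.23 -0.28 -0.12] gap 0.751
shift [0.0019 0.0006 0.0039] twist 0.0001
t 3.1833 pos [ 0.5239 -0.1411  0.01  ] [-1.7986e+02  1.3000e-01  1.7711e+02] F [ 0.23 -0.28 -0.12] gap 0.751
shift [-0.0014 -0.0002  0.004 ] twist -0.028
t 3.1833 pos [ 0.5239 -0.1411  0.01  ] [-1.7986e+02  1.3000e-01  1.7711e+02] F [ 0.23 -0.28 -0.12] gap 0.751
shift [-0.0047 -0.001   0.004 ] twist -0.0561
t 3.1833 pos [ 0.5239 -0.1411  0.01  ] [-1.7986e+02  1.3000e-01  1.7711e+02] F [ 0.23 -0.28 -0.12] gap 0.751
shift [-0.0081 -0.0019  0.004 ] twist -0.0843
t 3.1833 pos [ 0.5239 -0.1411  0.01  ] [-1.7986e+02  1.3000e-01  1.7711e+02] F [ 0.23 -0.28 -0.12] gap 0.751
shift [-0.0115 -0.0027  0.004 ] twist -0.1124
t 3.1833 pos [ 0.5239 -0.1411  0.01  ] [-1.7986e+02  1.3000e-01  1.7711e+02] F [ 0.23 -0.28 -0.12] gap 0.751
shift [-0.0149 -0.0036  0.004 ] twist -0.1406
t 3.1833 pos [ 0.5239 -0.1411  0.01  ] [-1.7986e+02  1.3000e-01  1.7711e+02] F [ 0.23 -0.28 -0.12] gap 0.751
shift [-0.0183 -0.0044  0.004 ] twist -0.1687
t 3.1833 pos [ 0.5239 -0.1411  0.01  ] [-1.7986e+02  1.3000e-01  1.7711e+02] F [ 0.23 -0.28 -0.12] gap 0.751
shift [-0.0218 -0.0052  0.004 ] twist -0.1969
t 3.1833 pos [ 0.5239 -0.1411  0.01  ] [-1.7986e+02  1.3000e-01  1.7711e+02] F [ 0.23 -0.28 -0.12] gap 0.751
shift [-0.0253 -0.006   0.004 ] twist -0.225
```

>>> {"op": "arm_command", "data": {"steps": [[0.002, 0, 0.004, 0], [0, 0, 0.004, 0], [-0.0014, 0, 0.004, -0.028], [-0.003, -0.0006, 0.004, -0.042], [-0.0047, -0.001, 0.004, -0.056], [-0.0064, -0.0014, 0.004, -0.07], [-0.0081, -0.0019, 0.004, -0.084], [-0.0098, -0.0023, 0.004, -0.098], [-0.0115, -0.0027, 0.004, -0.112], [-0.0132, -0.0031, 0.004, -0.126], [-0.0149, -0.0036, 0.004, -0.14], [-0.0166, -0.004, 0.004, -0.155], [-0.0183, -0.0044, 0.004, -0.169], [-0.02, -0.0048, 0.004, -0.183], [-0.0218, -0.0052, 0.004, -0.197], [-0.0235, -0.0056, 0.004, -0.211], [-0.0253, -0.006, 0.004, -0.225], [-0.0253, -0.006, 0.004, -0.225], [-0.0253, -0.006, 0.004, -0.225]]}}

```text
time_s: 4.77
tool_pos: [0.5492, -0.1485, 0.0061]
tool_rot: [-179.8, 0.1, -170.0]
force: [0.1, -0.5, 0.4]
finger_gap: 0.751
```

Run:
```python
from h import *
goal(0.5488,-0.1483,.1,-170)
goal(0.5088,-0.1553,.006,-170)
```

```text
t 4.7667 pos [ 0.5492 -0.1485  0.0061] [-1.7981e+02  1.4000e-01 -1.7000e+02] F [ 0.08 -0.45  0.4 ] gap 0.751
shift [ 0.0002 -0.0001 -0.0939] twist 0.0001
t 4.7667 pos [ 0.5492 -0.1485  0.0061] [-1.7981e+02  1.4000e-01 -1.7000e+02] F [ 0.08 -0.45  0.4 ] gap 0.751
shift [0.041  0.0003 0.    ] twist 0.0001
```

>>> {"op": "arm_command", "data": {"steps": [[0.012, 0, 0, 0], [0.025, 0, 0, 0], [0.025, 0, -0.03, 0], [0.025, 0, -0.065, 0], [0.02, -0.01, -0.1, 0.11], [0.012, -0.02, -0.12, 0.22], [0.004, -0.035, -0.12, 0.34], [-0.004, -0.05, -0.12, 0.46], [-0.012, -0.065, -0.12, 0.58], [-0.02, -0.08, -0.12, 0.7], [-0.028, -0.095, -0.12, 0.82], [-0.036, -0.108, -0.12, 0.94], [-0.043, -0.108, -0.12, 1.06], [-0.043, -0.108, -0.12, 1.18], [-0.043, -0.108, -0.12, 1.3], [-0.043, -0.108, -0.12, 1.42], [-0.043, -0.108, -0.12, 1.54], [-0.043, -0.108, -0.12, 1.571], [-0.043, -0.108, -0.12, 1.571]], "claw": 0.3}}

```text
time_s: 6.35
tool_pos: [0.6099, -0.2469, 0.1265]
tool_rot: [179.9, 0.2, 100.0]
force: [-0.1, -0.1, 0.2]
finger_gap: 0.301
```

Run:
```python
from h import *
goal(0.610,-0.247,.13,100)
c=read_camera("top"); f=c["frame"]
cv2.imwrite("pics/d_top.png",cv2.resize(f[180:280,300:480],None,fx=4,fy=4,interpolation=2))
cv2.imwrite("pics/d_top2.png",cv2.resize(f[185:255,390:480],None,fx=8,fy=8,interpolation=2))
```

```text
t 6.35 pos [ 0.6099 -0.2469  0.1265] [179.87   0.18  99.97] F [-0.14 -0.15  0.17] gap 0.301
shift [-0.0001  0.0001 -0.0035] twist -0.0006
```

View pics/d_top.png

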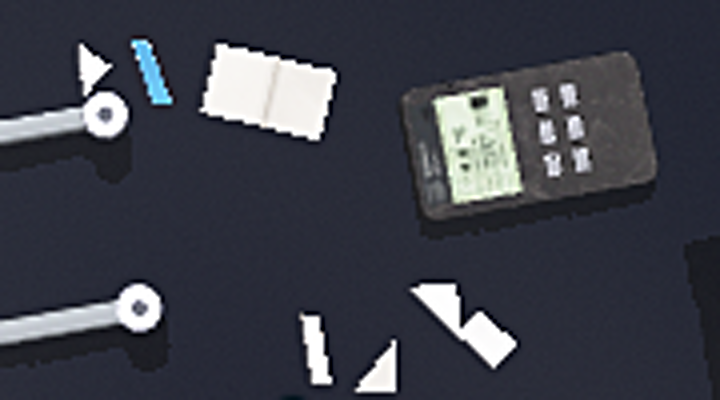

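View pics/d_top2.png

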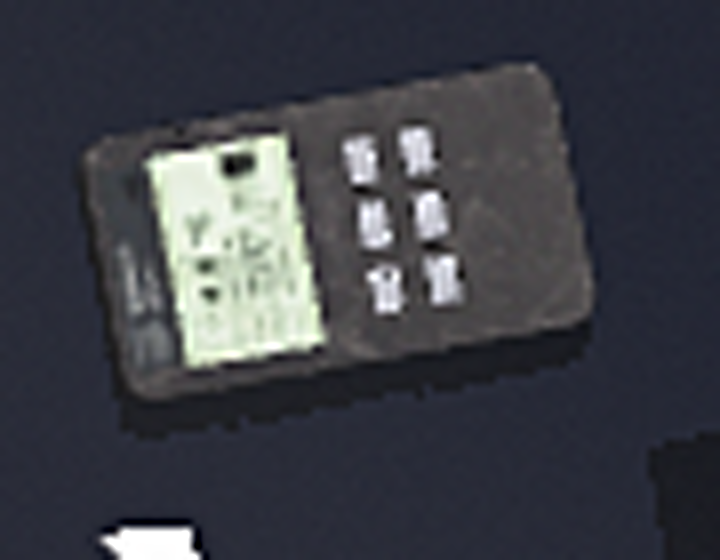

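```bash
cat >> h.py <<'E'
X0=np.array([.556,.0582]);A0=np.radians(100)
def todock(p):
    d=np.array(p)[...,:2]-X0; c,s=np.cos(A0),np.sin(A0)
    return np.stack([d@[c,s],d@[-s,c]],-1)
def fromdock(x,y): 
    c,s=np.cos(A0),np.sin(A0); return X0+[c*x-s*y,s*x+c*y]
def logger(c,roi,name):
    u0,v0,u1,v1=roi; f=cv2.resize(c["frame"][v0:v1,u0:u1],None,fx=4,fy=4,interpolation=cv2.INTER_CUBIC).astype(int)
    m=((f[...,0]-f[...,2])<5)&(f.sum(2)>75)|(f[...,1]>120)
    m=cv2.morphologyEx(m.astype(np.uint8),cv2.MORPH_CLOSE,np.ones((25,25)))
    m=cv2.morphologyEx(m,cv2.MORPH_OPEN,np.ones((15,15)))
    n,lab,st,_=cv2.connectedComponentsWithStats(m); k=1+np.argmax(st[1:,4])
    cn=cv2.findContours((lab==k).astype(np.uint8),0,1)[0][0][:,0]
    P=px2w(c,(cn+.5)/4-.5+[u0,v0],.013); D=todock(P)
    r=cv2.minAreaRect(np.float32(D*1000)); print("dock-frame rect",r)
    g=np.uint8(np.clip(f,0,255)); cv2.drawContours(g,[cn[:,None]],-1,(0,0,255),1); cv2.imwrite(name,g)
E
python3 - <<'E'
from h import *
c=read_camera("top")
logger(c,(395,185,475,245),"pics/e1.png")
def u(p,f,o): return (np.array(p)+.5)/f-.5+np.array(o)
D=todock(px2w(c,u([[80,145],[547,58],[598,322],[127,405]],8,[390,185]),.013)); print(D,D.mean(0))
E
```

```text
dock-frame rect ((-200.46670532226562, 3.502918243408203), (119.96473693847656, 74.87761688232422), 0.08929674327373505)
[[-0.14362659 -0.03304485]
 [-0.26016778 -0.03398723]
 [-0.25966476  0.03155281]
 [-0.14300987  0.03129919]] [-0.20161725 -0.00104502]
```

View pics/e1.png

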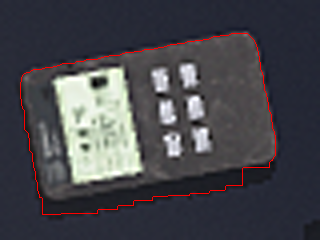

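>>> {"op": "arm_command", "data": {"steps": [[0, 0, 0.035, 0], [0, 0, 0.07, 0], [0, 0, 0.1, 0], [0, 0, 0.115, 0], [0, 0, 0.12, 0], [0.005, 0, 0.12, 0], [0.015, 0, 0.12, 0], [0.025, 0, 0.12, 0], [0.033, 0, 0.12, 0], [0.038, 0, 0.12, 0], [0.042, 0, 0.12, 0], [0.046, 0, 0.12, 0], [0.05, 0, 0.12, 0], [0.054, 0, 0.12, 0], [0.054, 0, 0.12, 0]]}}

```text
time_s: 7.7
tool_pos: [0.6005, -0.1932, 0.0064]
tool_rot: [179.9, 0.1, 100.1]
force: [-0.6, -0.2, 0.1]
finger_gap: 0.298
```

Run:
```python
from h import *
p=fromdock(-.16,0);goal(*p,.006,100)
print(todock(sense()["tool_pos"]))
c=read_camera("top"); f=c["frame"]
cv2.imwrite("pics/f_top.png",cv2.resize(f[180:280,300:480],None,fx=4,fy=4,interpolation=2))
c=read_camera("scene"); f=c["frame"]
cv2.imwrite("pics/f_s.png",cv2.resize(f[170:370,250:500],None,fx=3,fy=3))
```

```text
t 7.7 pos [ 0.6005 -0.1932  0.0064] [1.7989e+02 1.4000e-01 1.0006e+02] F [-0.58 -0.23  0.07] gap 0.298
shift [ 0.0953 -0.0001  0.0001] twist 0.0011
[-2.55340115e-01 -1.97688440e-04]
```

View pics/f_top.png

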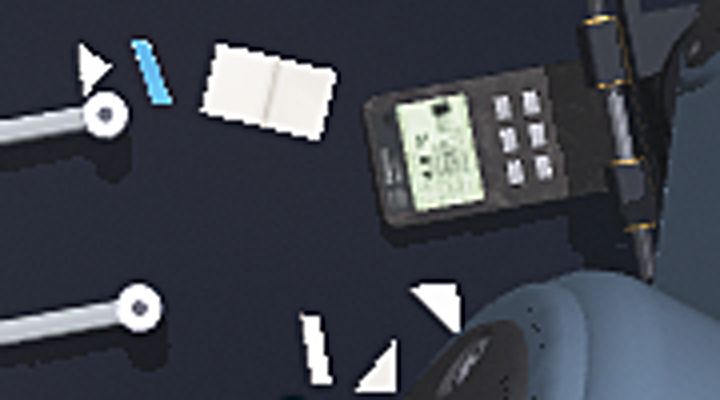

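View pics/f_s.png

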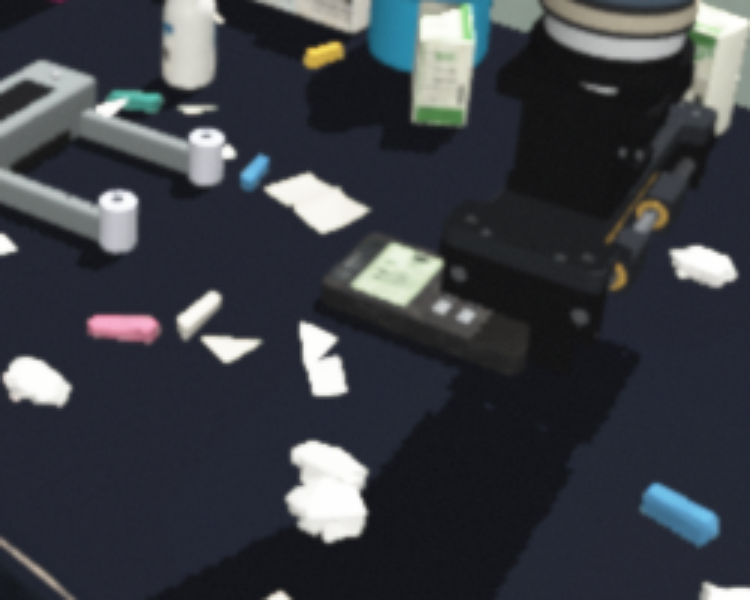

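>>> {"op": "arm_command", "data": {"steps": [[0.005, 0, 0, 0], [0.01, 0, 0, 0], [0.015, 0, 0, 0], [0.02, 0, 0, 0], [0.025, 0, 0, 0], [0.03, 0, 0, 0], [0.035, 0, 0, 0], [0.04, 0, 0, 0], [0.045, 0, 0, 0], [0.05, 0, 0, 0], [0.055, 0, 0, 0], [0.06, 0, 0, 0], [0.065, 0, 0, 0], [0.07, 0, 0, 0], [0.075, 0, 0, 0], [0.08, 0, 0, 0], [0.084, 0, 0, 0], [0.088, 0, 0, 0], [0.09, 0, 0, 0], [0.09, 0, 0, 0]]}}

```text
time_s: 9.47
tool_pos: [0.5843, -0.1043, 0.0058]
tool_rot: [180.0, 0.1, 100.1]
force: [-0.3, 0.5, -0.1]
finger_gap: 0.302
```

Run:
```python
from h import *
p=fromdock(-.16,0);goal(*p,.006,100)
print(todock(sense()["tool_pos"]))
c=read_camera("top"); f=c["frame"]
cv2.imwrite("pics/g_top.png",cv2.resize(f[180:280,300:440],None,fx=5,fy=5,interpolation=2))
```

```text
t 9.4667 pos [ 0.5843 -0.1043  0.0058] [1.7995e+02 9.0000e-02 1.0008e+02] F [-0.25  0.55 -0.06] gap 0.302
shift [ 0.0049  0.0003 -0.0002] twist 0.0013
[-0.16492197  0.00033054]
```

View pics/g_top.png

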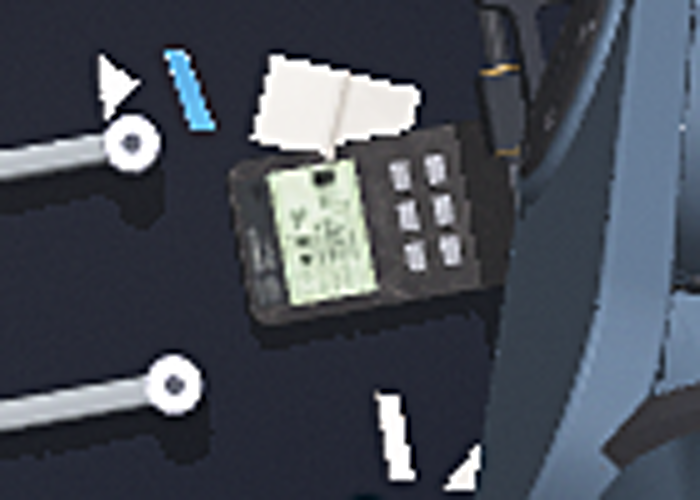

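Run:
```python
from h import *
c=read_camera("top");f=c["frame"]
def u(p,f,o): return (np.array(p)+.5)/f-.5+np.array(o)
print(todock(px2w(c,u([[230,165],[455,124],[252,327],[500,284]],5,[300,180]),.013)))
print(todock(px2w(c,u([[132,143],[174,384]],5,[300,180]),.030)))
cv2.imwrite("pics/g2.png",cv2.resize(f[200:255,335:420],None,fx=9,fy=9,interpolation=2))
```

```text
[[-0.03615638 -0.0324461 ]
 [-0.12573925 -0.03281774]
 [-0.03334925  0.03114323]
 [-0.13138854  0.03162459]]
[[ 0.00011012 -0.04662817]
 [ 0.00042864  0.046692  ]]
```

View pics/g2.png

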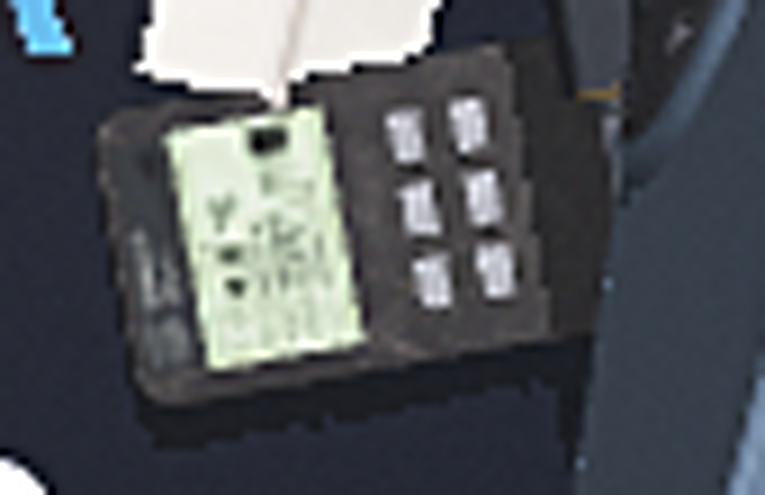

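>>> {"op": "arm_command", "data": {"steps": [[0.004, 0, 0, 0], [0.008, 0, 0, 0], [0.012, 0, 0, 0], [0.016, 0, 0, 0], [0.02, 0, 0, 0], [0.024, 0, 0, 0], [0.028, 0, 0, 0], [0.032, 0, 0, 0], [0.036, 0, 0, 0], [0.04, 0, 0, 0], [0.044, 0, 0, 0], [0.048, 0, 0, 0], [0.052, 0, 0, 0], [0.056, 0, 0, 0], [0.06, 0, 0, 0], [0.064, 0, 0, 0], [0.068, 0, 0, 0], [0.072, 0, 0, 0], [0.072, 0, 0, 0]]}}

```text
time_s: 11.15
tool_pos: [0.5713, -0.0328, 0.0056]
tool_rot: [180.0, 0.0, 100.1]
force: [-0.1, 0.4, 0.4]
finger_gap: 0.299
```

Run:
```python
from h import *
p=fromdock(-.0325,0);goal(*p,.006,100)
print(todock(sense()["tool_pos"]))
c=read_camera("top"); f=c["frame"]
cv2.imwrite("pics/h_top.png",cv2.resize(f[180:280,240:400],None,fx=5,fy=5,interpolation=2))
```

```text
t 11.15 pos [ 0.5713 -0.0328  0.0056] [1.7999e+02 5.0000e-02 1.0008e+02] F [-0.07  0.36  0.35] gap 0.299
shift [ 0.0597  0.0008 -0.0005] twist 0.0014
[-0.09223485  0.00076299]
```

View pics/h_top.png

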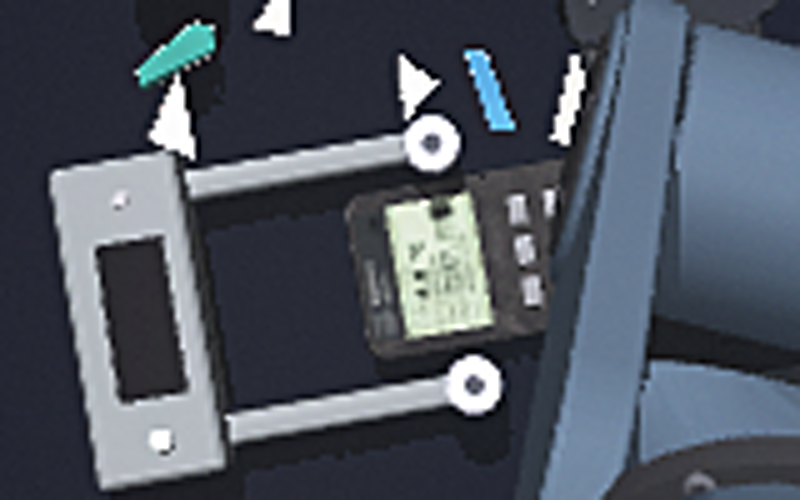

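>>> {"op": "arm_command", "data": {"steps": [[0.004, 0, 0, 0], [0.008, 0, 0, 0], [0.012, 0, 0, 0], [0.016, 0, 0, 0], [0.02, 0, 0, 0], [0.024, 0, 0, 0], [0.028, 0, 0, 0], [0.032, 0, 0, 0], [0.036, 0, 0, 0], [0.04, 0, 0, 0], [0.044, 0, 0, 0], [0.047, 0, 0, 0], [0.05, 0, 0, 0], [0.052, 0, 0, 0], [0.054, 0, 0, 0], [0.055, 0, 0, 0], [0.055, 0, 0, 0]]}}

```text
time_s: 12.62
tool_pos: [0.5615, 0.0214, 0.0054]
tool_rot: [-180.0, 0.0, 100.1]
force: [0.2, 0.4, 1.1]
finger_gap: 0.299
```

Run:
```python
from h import *
p=fromdock(-.0325,0);goal(*p,.006,100)
print(todock(sense()["tool_pos"]))
c=read_camera("top"); f=c["frame"]
cv2.imwrite("pics/i_top.png",cv2.resize(f[180:280,240:400],None,fx=5,fy=5,interpolation=2))
```

```text
t 12.6167 pos [0.5615 0.0214 0.0054] [-1.7998e+02  3.0000e-02  1.0008e+02] F [0.18 0.4  1.08] gap 0.299
shift [ 0.0047  0.001  -0.0006] twist 0.0015
[-0.03720786  0.00100159]
```

View pics/i_top.png

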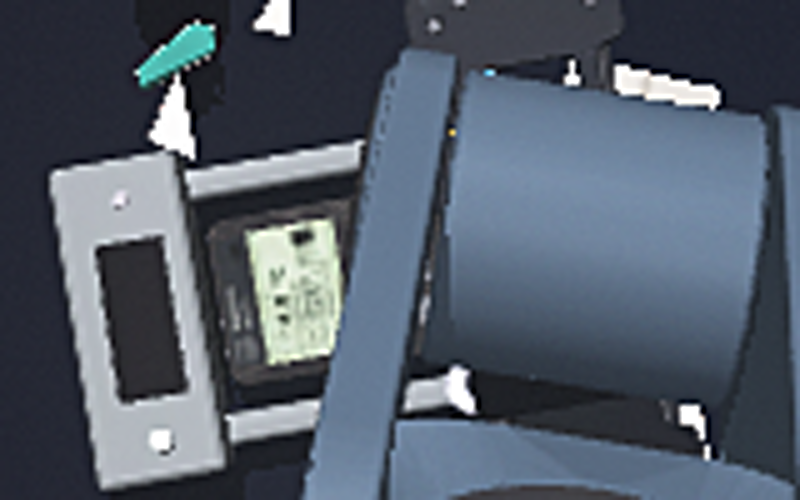

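>>> {"op": "arm_command", "data": {"steps": [[0.001, 0, 0, 0], [0.002, 0, 0, 0], [0.003, 0, 0, 0], [0.004, 0, 0, 0], [0.004, 0, 0, 0]]}}

```text
time_s: 13.08
tool_pos: [0.5615, 0.0232, 0.0056]
tool_rot: [180.0, 0.2, 100.2]
force: [-0.2, -8.7, -0.4]
finger_gap: 0.298
```

>>> {"op": "arm_command", "data": {"steps": [[0.001, 0, 0, 0], [0.002, 0, 0, 0], [0.002, 0, 0, 0]]}}

```text
time_s: 13.33
tool_pos: [0.5617, 0.0233, 0.0057]
tool_rot: [180.0, 0.4, 100.3]
force: [-0.6, -8.8, -0.3]
finger_gap: 0.298
```

>>> {"op": "arm_command", "data": {"steps": [[0.002, 0, 0, 0], [0.004, 0, 0, 0], [0.006, 0, 0, 0], [0.006, 0, 0, 0]]}}

```text
time_s: 13.67
tool_pos: [0.5625, 0.0236, 0.0061]
tool_rot: [179.9, 0.9, 100.6]
force: [-0.6, -22.1, -0.9]
finger_gap: 0.301
```

Run:
```python
from h import *
print(todock(sense()["tool_pos"]))
c=read_camera("top"); f=c["frame"]
cv2.imwrite("pics/j_top.png",cv2.resize(f[195:275,245:345],None,fx=7,fy=7,interpolation=2))
c=read_camera("scene"); f=c["frame"]
cv2.imwrite("pics/j_s.png",cv2.resize(f[150:300,200:400],None,fx=4,fy=4,interpolation=2))
```

```text
[-0.03520046 -0.00037146]
```

View pics/j_top.png

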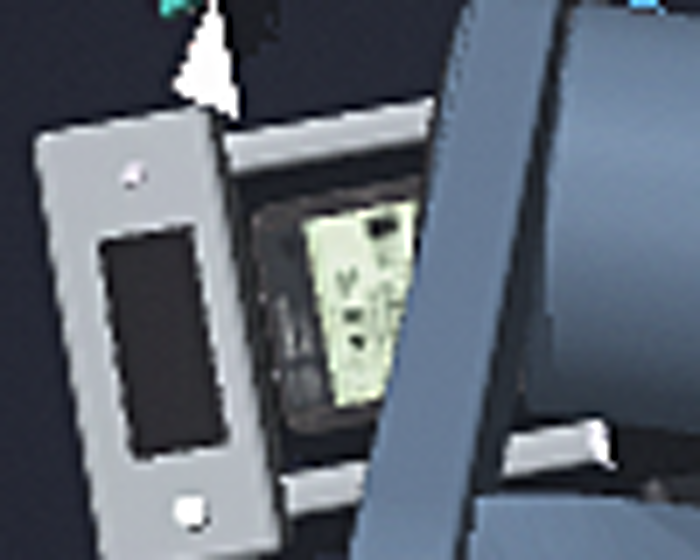

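View pics/j_s.png

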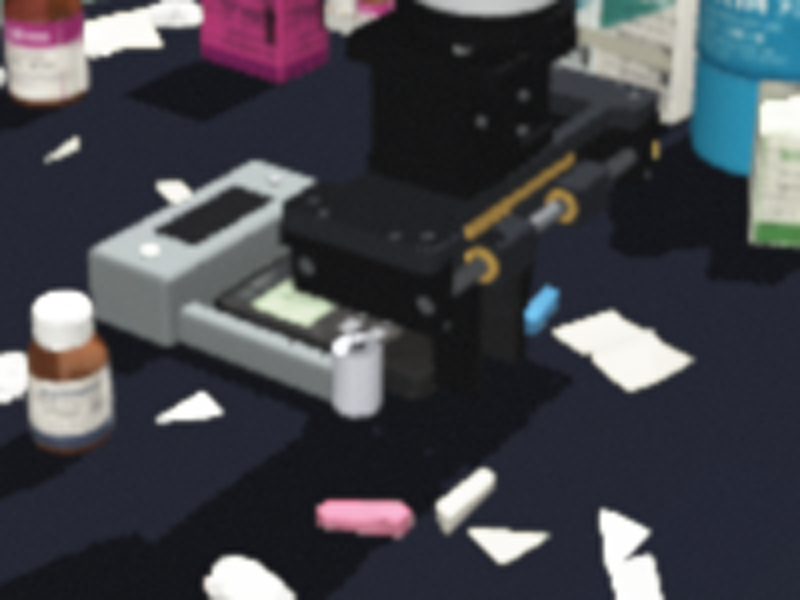

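>>> {"op": "arm_command", "data": {"steps": [[-0.002, 0, 0, 0], [-0.008, 0, 0, 0], [-0.018, 0, 0, 0], [-0.03, 0, 0, 0], [-0.042, 0, 0, 0], [-0.05, 0, -0.02, 0], [-0.06, 0, -0.05, 0], [-0.08, 0, -0.08, 0], [-0.11, 0, -0.11, 0], [-0.14, 0, -0.14, 0], [-0.17, 0, -0.16, 0], [-0.2, 0, -0.17, 0], [-0.22, 0, -0.17, 0], [-0.22, 0, -0.17, 0]]}}

```text
time_s: 14.93
tool_pos: [0.6036, -0.1963, 0.1811]
tool_rot: [179.6, 1.1, 100.3]
force: [0.0, -0.4, -0.3]
finger_gap: 0.298
```

Run:
```python
from h import *
print(sense()["force"])
c=read_camera("top"); f=c["frame"]
cv2.imwrite("pics/k_top.png",cv2.resize(f[195:275,245:345],None,fx=8,fy=7,interpolation=2))
cv2.imwrite("pics/k_topf.png",f)
def u(p,o): return (np.array(p)+.5)/np.array([8,7])-.5+np.array(o)
# predicted home outline overlay
g=cv2.resize(f[195:275,245:345],None,fx=7,fy=7,interpolation=2)
P=[[*fromdock(x,y),.014] for x,y in((-.023,-.033),(.095,-.033),(.095,.033),(-.023,.033))]
q=((w2px(c,P)-[245,195]+.5)*7-.5).astype(int); cv2.polylines(g,[q],True,(0,0,255),1); cv2.imwrite("pics/k_ov.png",g)
c=read_camera("scene"); f=c["frame"]
cv2.imwrite("pics/k_s.png",cv2.resize(f[150:300,200:400],None,fx=4,fy=4,interpolation=2))
```

```text
[ 0.01681589 -0.36538705 -0.31911358]
```

View pics/k_ov.png

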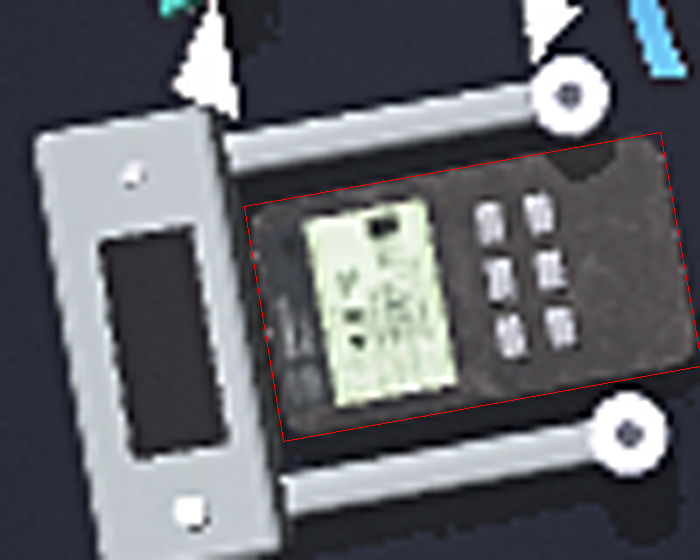

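View pics/k_s.png

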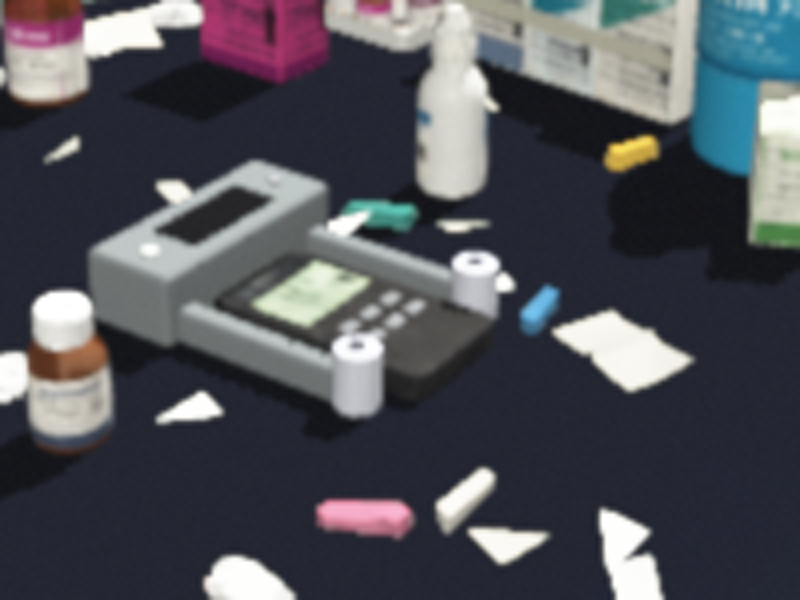

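View pics/k_topf.png

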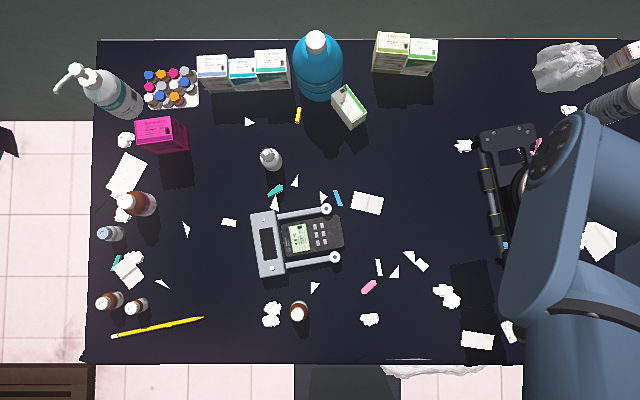

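```bash
python3 -c "
from h import *
s=sense();print(s['time_s'],s['dq'].round(2),close_job())"
```

```text
the job is handed in; nothing more can be done
15.0333 [2.   0.11 2.07 0.29 0.2  0.21] None
```

The logger is home in the dock, lying flat, and I handed the job in at about 15 s of the 64 s allowed.

**What I did:** I pushed the logger's long side with both fingers to centre and straighten it. I then pushed its rear end with both fingers, through the posts and up to the stop. It was never gripped or lifted.

**Last checks:**
- **Home against the stop:** the logger stopped moving while the push force rose to about 9 N and then 22 N. After I backed off, its outline in the top picture matched the predicted home outline to about 1–2 mm. It looked straight, with space on both sides at the posts.
- **One small disagreement:** the finger position put the logger's front about 3 mm short of the nominal stop distance. I put that down to calibration, plus not knowing the exact width of the fingertips, because the camera and the force both said it was home.
- **Bystanders:** by eye, the vial, dropper and carton stood in the same places in the top picture as at the start.
- **Robot clear:** the arm was about 0.2 m away with near-zero force. A slight joint motion of about 2°/s was still settling when I handed in.

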